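# Pump up the display press

## Robot

A 6-joint arm with a two-finger parallel gripper is mounted at the origin on a cart in front of the work surface, level with it; the furniture and walls round the work are solid. World frame = base frame: x ahead of the robot, y to its left, z up, the work surface at z = 0. Lengths are in m, angles in rad, forces in N, time in s.
With the tool pointing down it reaches from about 0.275 to 0.85 m from the base axis. Payload 19 kg.
Tool frame: the origin (TCP) lies midway between the tips of the shut fingers; the grasp point (between the pads) lies 19 mm behind it (arm.grip_depth is the distance from the TCP to the grasp point, in m); z points along the fingers, y is the line along which they close (so a half turn about z gives the same grasp; the last joint's range is limited). The gripper opens to 85 mm and grips with 20 to 120 N. Pads are 22 mm wide; open, the fingers measure 114 mm over their backs; the gripper's body (76 mm by 85 mm) begins 54 mm behind the grasp point. The pads swing forward as they close: fully open they stand 13 mm farther back than shut.
Start: joints at [-0.134, 0.15, 1.437, -0, 1.554, -0.134], TCP at [0.575, -0, 0.231] pointing down, gripper open.
Joint ranges: [-2.8, 2.8], [-0.68, 2.1], [0.12, 2.68], [-1.39, 4.53], [0.16, 2.79], [-2.81, 2.81]. Speed limits (rad/s): [1.89, 1.89, 2.22, 3.01, 3.01, 3.01].

## Interface

Orientations are given as [roll, pitch, yaw] about the fixed x, y, z axes, in that order (R = Rz(yaw) Ry(pitch) Rx(roll)).
In Python, from cell import arm gives the robot as it stands. The module is installed in compiled form; this text tells all that it offers.
- The arm moves only by the tool apply_moves, never from a script. Its argument "deltas" is one flat list of numbers, 7 for each row, row after row: the turn, a rotation vector about the world's x, y, z in rad, then the shift along the world's x, y, z in m, then the closure in counts, from 0 (fully open) to 255 (shut). In form: [wx, wy, wz, tx, ty, tz, hand, wx, wy, wz, tx, ty, tz, hand, ...]. A call has exactly 10 rows; each row is the pose to reach, as a shift and turn from the pose commanded when the call began; what a row does not reach only later rows make up. A row lasts 1/12 s, in which the tool goes at most 41.7 mm and 7.16 degrees, less where a joint would pass 70% of its speed; a pose out of reach is approached as far as the arm can. A call with a gripper value outside its range is refused whole. The fingers move at their own pace and stop on an object; "grip_force" is the grip in N (left out, the last holds). Time passes only in rows, so rows that repeat a pose let the fingers close, or fill a call up. It gives the time, the measured TCP pose, the force, the opening and the grip force at its end, in the units of the state.
- arm.read_state(): the state, without advancing time (a new reading comes with each control period).
- arm.grab_frame(name): name is "scene" or "side" or "wrist"; returns the picture (420x560x3 uint8, blue, green, red); there is no depth.
- arm.camera_params(name): a dict with "K" (3x3 intrinsics, pixels), "rvec" (rotation vector, rad) and "tvec" (3), from world to camera coordinates, as OpenCV has them. Camera axes: x right, y down, z forward; pixel columns grow to the right and rows downward; lengths in m; the calibration is good to about 2 mm. A picture is of the moment at which its call begins: read the wrist's pose just before it. camera_params takes no time and is no camera call; for the wrist camera it gives the pose at the moment of the call.
- arm.finish_job(): hands the job in; it is judged then, once.
Trained networks look in the newest picture that a camera, given by its name, has taken for a name from the list of things; names that differ only in an ending like _2 or _b are one class to them, and where a whole thing is asked for, a point or a joint stands for the part that bears it (a point fixed in the world has none). Each returns a list of dicts, best first, with "score" (0 to 1); they miss things now and then, are a little off and sometimes report something else, mostly with a low value. They report only what shows in the picture. A call takes as long as a camera call.
- arm.look_for(camera, name): "position" ([x, y, z] in m, in the coordinates of the camera as it stood for that picture, good to about 4 mm: the middle of the surface that is visible of it).
- arm.tip_of(camera, name): "position" ([x, y, z] in m, in the coordinates of the camera as it stood for that picture, good to about 4 mm: a listed point, or the origin of a listed thing).
The state is a dict: "time": time; "q": joint angles; "joint_velocities": joint speeds; "effort": joint torques, N m; "position": TCP position; "tcp_rot": TCP orientation; "contact_force": force on the tool from outside, world axes, zero at the start; "ft_torque": the same for the moment, N m; "finger_gap": finger opening in m; "grasp_force": force on a finger pad.
Only numpy, scipy, OpenCV 4.12 (cv2) and the standard library are available. Lean on these libraries where they do the work, as an engineer would, in place of code of your own. Each camera call takes 0.05 s, during which the arm holds its last target. There are 200 camera calls.

## Task

A phone with a freshly glued display lies in the small hand-pumped press. Push the release lever's knob with your fingertips until the lever is fully over against its closed stop, then press the pump plunger all the way down and let it come up again, over and over, until the indicator pin on top of the press stands fully out and stays out. Only push and press: grip nothing, do not touch the pin, do not shift the phone, and leave the things lying around where they are.

Things in the scene. Friction and masses are not known exactly. Their poses are not given: they have to be found in the camera images.
- press: hand-pumped display press, fixed on the bench: base plate 134 x 290 mm; at its +y end (left seen from the robot) a grey pump block, top 61 mm above the bench, with plunger and lever; at the other end a bridge with a round grey cylinder, its rubber pad over the phone. Origin on the bench under the plate's centre; x away from the robot, y along the plate to the block; yaw within 0.25 rad
- plunger_top (a point): centre of the top of the pump plunger's black mushroom cap (39 mm across, 14 mm thick), 125 mm above the bench when up, 105 mm when fully down; in the press frame at x = +17 mm, y = +100 mm. It moves straight down: press the middle of the cap from above with the closed fingertips
- pump_plunger (a joint): how far the plunger is pressed (m): 0 up, 0.020 down on its stop. It takes 5 N at the top, 9 to 14 N near the bottom, and rises by itself in about 0.2 s. With the release lever closed each stroke of 18 mm or more counts, one under 14 mm does not; let it come fully up in between. Five full strokes suffice, more do no harm. With the lever open pumping gives nothing that stays
- lever_knob (a point): centre (half-way up) of the upright black knob at the free end of the release lever: 15 mm across, it stands from 68 to 97 mm above the bench, the point at 85 mm
- lever_axis (a point): point on the upright axis of the release lever, 85 mm above the bench, 60 mm from the middle of the knob; in the press frame at x = -35 mm, y = +100 mm. The steel lever arm, 11 mm wide, lies 69 to 74 mm above the bench
- release_lever (a joint): angle of the release lever (rad), clockwise seen from above: 0 fully open, the knob then points from the axis along the press's -x (to the front); 1.4 closed against its stop, the knob then points nearly along the press's +y. It starts between 0 and 0.45, takes about 1 N at the knob and stays where it is left
- pin_tip (a point): centre of the top of the steel indicator pin, 8 mm across, on the middle of the round cylinder on the bridge; 114.5 mm above the bench at the start, about flush with the six-sided brass collar it sits in; 134.5 mm above the bench when fully out, when a thin black ring round the pin shows just above the collar
- indicator_pin (a joint): how far the pin stands out of its collar (m): 0 flush, 0.020 fully out; each full stroke adds 0.004, five bring it fully out. It rises about 1 mm further while the plunger is down and settles as the plunger comes up. With the lever open it rises only during the stroke and sinks back
- phone: closed black phone, 149 x 69 x 8 mm, loose in the press's nest between short black locating posts, under the pad; origin at the centre of its underside
- screw_dish: bystander: round steel dish, 65 mm across, 14 mm high, loose on the bench in front of the press; origin at the centre of its underside
- syringe: bystander: glue syringe, 141 mm long, 20 mm thick, loose, lying on the bench in front of the press; origin under its middle
- side_cutters: bystander: small side cutters, 127 mm long, 13 mm high, loose, lying behind the press; origin under the middle
- tape_amber: bystander: small roll of tape, 52 mm across, 12 mm high, loose, lying flat behind the press; origin at the centre of its underside

How it is judged:
By the outcome, as a careful person would: the job done as asked, in the order asked, and still so for the second after the job is handed in, with the robot touching nothing.
It also fails if it takes over 51 s, if anything falls off the work surface, if the arm or the gripper's body presses on something with over 40 N, if the wrist force passes 120 N, or if a joint passes its speed limit or range.

## Working session

There is one attempt and no reset: what is moved stays moved. The work goes in short steps, Python scripts to look and compute and a tool call to move; the robot and the scene stay as the last step left them, time stands still between calls to the robot, and variables do not carry over. Pictures are saved under pics/ and viewed, at most 10 in all, crops included, and the job is handed in when it is done.

Besides the shell and the picture viewer there is one more tool, called after ">>>" as name(argument=value, ...), one argument or row to a line, values as JSON. apply_moves: Moves the arm, as the interface text tells. Its arguments: {"type":"object","properties":{"deltas":{"type":"array"},"grip_force":{"type":"number"}},"required":["deltas"]}

```bash
mkdir -p pics; cat > h.py <<'E'
import numpy as np, cv2
from cell import arm
def w(cam,p):
    c=arm.camera_params(cam); R=cv2.Rodrigues(np.array(c["rvec"],float))[0]
    return R.T@(np.array(p)-np.array(c["tvec"]).ravel())
def px(cam,P):
    c=arm.camera_params(cam)
    return cv2.projectPoints(np.array([P],float),np.array(c["rvec"],float),np.array(c["tvec"],float),np.array(c["K"]),None)[0].ravel()
E
python3 - <<'E'
from h import *
for cam in ["scene","side"]:
    cv2.imwrite(f"pics/{cam}0.png",arm.grab_frame(cam))
    for n in ["press","plunger_top","lever_knob","lever_axis","pin_tip"]:
        for d in arm.tip_of(cam,n)[:2]: 
            P=w(cam,d["position"]);print(cam,n,round(d["score"],2),P.round(4),px(cam,P).round())
s=arm.read_state();print(s["time"],s["position"],s["tcp_rot"],s["finger_gap"])
E
```

```text
scene press 0.65 [ 5.874e-01 -3.140e-01 -4.000e-04] [286. 240.]
scene press 0.28 [ 0.5913 -0.3684  0.022 ] [298. 221.]
scene plunger_top 0.64 [ 0.5948 -0.223   0.1246] [261. 199.]
scene lever_knob 0.49 [ 0.4833 -0.2185  0.0813] [310. 234.]
scene lever_axis 0.83 [ 0.5456 -0.2186  0.0811] [281. 226.]
side press 0.79 [ 0.5874 -0.3173  0.0026] [298. 268.]
side lever_knob 0.51 [ 0.4799 -0.2159  0.0868] [233. 215.]
side lever_axis 0.8 [ 0.549  -0.2239  0.0851] [267. 212.]
side lever_axis 0.19 [ 0.3932 -0.1696 -0.0027] [194. 246.]
0.6 [ 5.74978766e-01 -1.99777120e-05  2.31279573e-01] [-3.14153264e+00 -2.61516944e-05  1.57077955e+00] 0.0855266773086219
```

View pics/scene0.png

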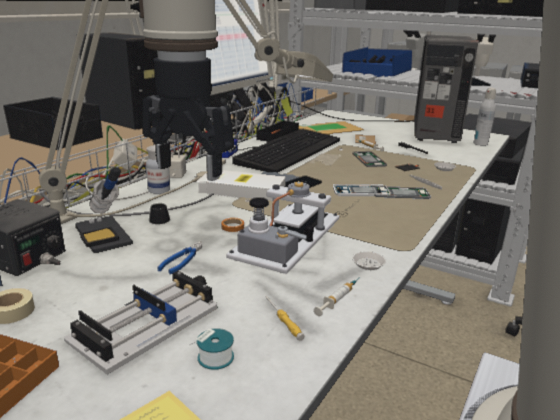

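View pics/side0.png

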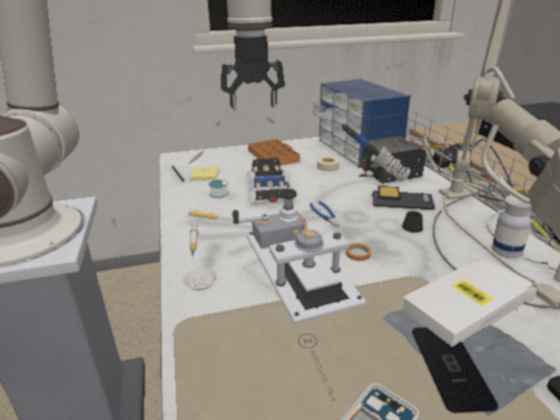

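Scene: press around (285,235), plunger cap (259,203), knob (308,236). Side: knob (236,216), cap (289,205), pin cylinder (308,237). The network points agree with the pictures. I'll move above with shut fingers and look from the wrist.

>>> apply_moves(
  deltas=[0,0,0,-0.01,-0.035,0,255,0,0,0,-0.02,-0.07,0,255,0,0,0,-0.03,-0.105,0,255,0,0,0,-0.04,-0.14,0,255,0,0,0,-0.05,-0.175,0,255,0,0,0,-0.06,-0.21,0,255,0,0,0,-0.07,-0.24,0,255,0,0,0,-0.07,-0.26,0,255,0,0,0,-0.07,-0.26,0,255,0,0,0,-0.07,-0.26,0,255],
)

```text
time: 1.43
position: [0.5047, -0.2609, 0.231]
tcp_rot: [-3.141, -0.0, 1.569]
contact_force: [-0.6, 0.8, -0.3]
finger_gap: 0.0001
grasp_force: 0.0
```

```bash
cat > look.py <<'E'
from h import *
import sys
s=arm.read_state();print(s["time"],np.round(s["position"],4),np.round(s["tcp_rot"],3),s["finger_gap"],np.round(s["contact_force"],1))
cv2.imwrite(f"pics/w{sys.argv[1]}.png",arm.grab_frame("wrist"))
for n in ["press","plunger_top","lever_knob","lever_axis","pin_tip"]:
    for d in arm.tip_of("wrist",n)[:1]:
        P=w("wrist",d["position"]);print(n,round(d["score"],2),P.round(4),px("wrist",P).round())
E
python3 look.py 1
```

```text
1.4333 [ 0.5047 -0.2609  0.231 ] [-3.141 -0.     1.569] 6.234864301156972e-05 [-0.6  0.8 -0.3]
press 0.67 [ 5.880e-01 -3.185e-01 -1.000e-04] [346. 230.]
plunger_top 0.58 [ 0.5943 -0.2137  0.1232] [394. 153.]
lever_knob 0.67 [ 0.4843 -0.2183  0.0794] [257. 154.]
lever_axis 0.71 [ 0.5484 -0.2207  0.0827] [327. 157.]
```

View pics/w1.png

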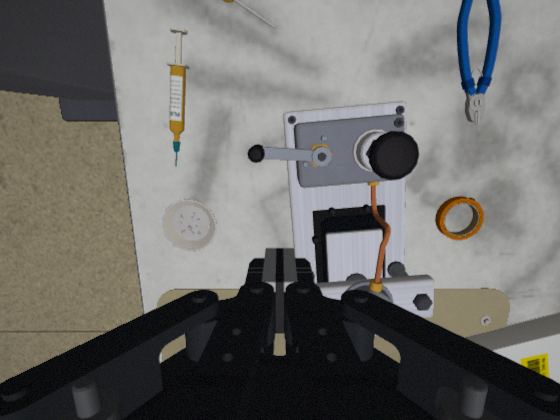

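Wrist: knob top (257,153), lever axis nut (321,156), cap (393,156), plate corners (287,110)/(404,103). I'll back-project these.

```bash
cat >> h.py <<'E'
def bp(cam,uv,z):
    c=arm.camera_params(cam); K=np.array(c["K"]);R=cv2.Rodrigues(np.array(c["rvec"],float))[0]
    o=-R.T@np.array(c["tvec"]).ravel(); d=R.T@np.linalg.inv(K)@[*uv,1]
    return o+d*(z-o[2])/d[2]
E
python3 - <<'E'
from h import *
for n,u,z in [("knob",(257,153),.097),("axis",(321,156),.078),("cap",(393,156),.125),("c1",(287,110),.008),("c2",(405,103),.008)]: print(n,bp("wrist",u,z).round(4))
A=bp("wrist",(321,156),.078)[:2];C=bp("wrist",(393,156),.125)[:2]
print(px("wrist",[.5047,-.2609,.231]))
E
```

```text
knob [ 0.4856 -0.2158  0.097 ]
axis [ 0.5436 -0.22    0.078 ]
cap [ 0.5935 -0.2156  0.125 ]
c1 [ 0.5134 -0.1764  0.008 ]
c2 [ 0.6429 -0.1689  0.008 ]
[278.98658872 268.88235408]
```

```bash
python3 - <<'E'
import numpy as np
A=np.array([.544,-.220])
for a in [-.12,0,.07,.17,.27,.37,.47,.57,.67,.77,.87,.97,1.07,1.17,1.23,1.29,1.33,1.37,1.41]:
    P=A+.06*np.array([-np.cos(a),np.sin(a)])-.0185*np.array([np.sin(a),np.cos(a)])
    print(a,(P-[.505,-.26]).round(4))
E
```

```text
-0.12 [-0.0184  0.0145]
0 [-0.021   0.0215]
0.07 [-0.0221  0.0257]
0.17 [-0.0233  0.0319]
0.27 [-0.0238  0.0382]
0.37 [-0.0236  0.0444]
0.47 [-0.0229  0.0507]
0.57 [-0.0215  0.0568]
0.67 [-0.0195  0.0628]
0.77 [-0.017   0.0685]
0.87 [-0.0138  0.0739]
0.97 [-0.0102  0.079 ]
1.07 [-0.006   0.0837]
1.17 [-0.0014  0.088 ]
1.23 [0.0015 0.0904]
1.29 [0.0046 0.0925]
1.33 [0.0067 0.0939]
1.37 [0.0089 0.0951]
1.41 [0.0111 0.0963]
```

>>> apply_moves(
  deltas=[0,0,0,-0.006,0.003,-0.037,255,0,0,0,-0.012,0.006,-0.074,255,0,0,0,-0.018,0.009,-0.111,255,0,0,0,-0.021,0.01,-0.147,255,0,0,0,-0.021,0.01,-0.147,255,0,0,0,-0.021,0.0215,-0.147,255,0,0,-0.07,-0.022,0.0257,-0.147,255,0,0,-0.17,-0.0233,0.0319,-0.147,255,0,0,-0.27,-0.0238,0.0382,-0.147,255,0,0,-0.37,-0.0236,0.0444,-0.147,255],
)

```text
time: 2.57
position: [0.4828, -0.2154, 0.0875]
tcp_rot: [3.138, 0.001, 1.196]
contact_force: [0.8, -0.9, -0.5]
finger_gap: -0.0002
grasp_force: 0.7
```

```bash
python3 look.py 2
```

```text
2.5667 [ 0.4828 -0.2154  0.0875] [3.138e+00 1.000e-03 1.196e+00] -0.0002457269315077779 [ 0.8 -0.9 -0.5]
press 0.94 [ 0.5896 -0.3183 -0.0015] [449. 284.]
lever_knob 0.75 [ 0.4869 -0.2005  0.0784] [278. 230.]
lever_axis 0.94 [ 0.5473 -0.2203  0.0823] [409. 226.]
```

View pics/w2.png

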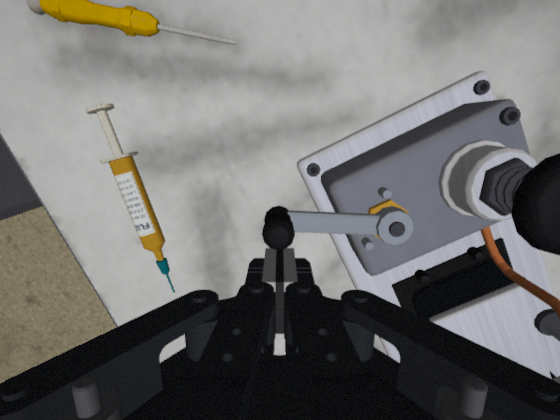

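The knob (278,230) sits directly ahead of the fingertips, centred, with the lever pushed partway. I'll carry on along the arc.

>>> apply_moves(
  deltas=[0,0,-0.1,0.0007,0.0063,0,255,0,0,-0.2,0.0021,0.0124,0,255,0,0,-0.3,0.0041,0.0184,0,255,0,0,-0.4,0.0066,0.0241,0,255,0,0,-0.5,0.0098,0.0295,0,255,0,0,-0.6,0.0134,0.0346,0,255,0,0,-0.7,0.0176,0.0393,0,255,0,0,-0.8,0.0222,0.0436,0,255,0,0,-0.86,0.0251,0.046,0,255,0,0,-0.92,0.0282,0.0481,0,255],
)

```text
time: 3.7
position: [0.5098, -0.1677, 0.0846]
tcp_rot: [3.141, 0.0, 0.28]
contact_force: [-1.4, -1.4, 0.2]
finger_gap: 0.0002
grasp_force: 0.6
```

```bash
python3 look.py 3
```

```text
3.7 [ 0.5098 -0.1677  0.0846] [3.141 0.    0.28 ] 0.00020315650744115628 [-1.4 -1.4  0.2]
press 0.55 [ 5.863e-01 -3.223e-01  5.000e-04] [515. 176.]
plunger_top 0.81 [ 0.5948 -0.2155  0.1241] [504. 118.]
lever_knob 0.84 [ 0.5285 -0.1659  0.0762] [287. 224.]
lever_axis 0.97 [ 0.5478 -0.224   0.0827] [416. 223.]
```

View pics/w3.png

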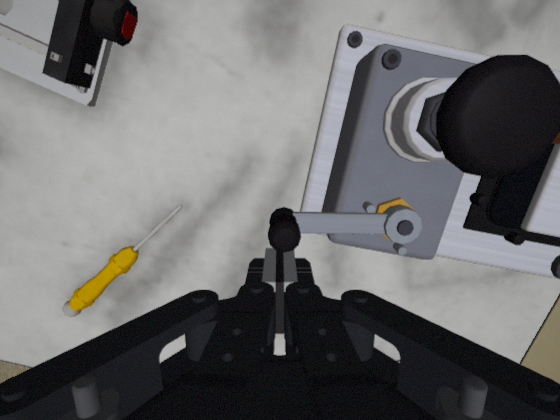

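>>> apply_moves(
  deltas=[0,0,-0.02,0.0012,0.0004,0,255,0,0,-0.04,0.0024,0.0008,0,255,0,0,-0.06,0.0036,0.0011,0,255,0,0,-0.08,0.0048,0.0014,0,255,0,0,-0.09,0.006,0.0017,0,255,0,0,-0.1,0.007,0.002,0,255,0,0,-0.1,0.008,0.0022,0,255,0,0,-0.1,0.008,0.0022,0,255,0,0,-0.1,0.008,0.0022,0,255,0,0,-0.1,0.008,0.0022,0,255],
)

```text
time: 4.83
position: [0.5121, -0.1658, 0.0835]
tcp_rot: [-3.139, 0.013, 0.18]
contact_force: [-55.0, -6.5, 23.5]
finger_gap: 0.0
grasp_force: 27.6
```

Lever is firm on its stop (55 N, stalled). Back off, rise, and go over the cap.

>>> apply_moves(
  deltas=[0,0,0,-0.015,-0.004,0,255,0,0,0,-0.03,-0.007,0.005,255,0,0,0,-0.03,-0.007,0.045,255,0,0,0,-0.03,-0.007,0.085,255,0,0,0,0,-0.02,0.1,255,0,0,0,0.03,-0.032,0.1,255,0,0,0,0.055,-0.045,0.095,255,0,0,0,0.077,-0.0505,0.09,255,0,0,0,0.077,-0.0505,0.075,255,0,0,0,0.077,-0.0505,0.06,255],
)

```text
time: 5.67
position: [0.5956, -0.2162, 0.1434]
tcp_rot: [-3.142, -0.0, 0.18]
contact_force: [0.3, 0.0, 0.1]
finger_gap: 0.0004
grasp_force: 0.0
```

```bash
python3 look.py 4; python3 - <<'E'
from h import *
im=cv2.hconcat([cv2.imread("pics/w4.png"), arm.grab_frame("scene")[120:320,160:400].repeat(2,0).repeat(2,1)[:,:] if 0 else cv2.resize(arm.grab_frame("side")[160:320,200:400],(525,420))])
cv2.imwrite("pics/c4.png",cv2.resize(im,(800,310)))
E
```

```text
5.6667 [ 0.5956 -0.2162  0.1434] [-3.142 -0.     0.18 ] 0.0003935900739344255 [0.3 0.  0.1]
press 0.59 [ 5.850e-01 -3.183e-01 -2.000e-04] [386. 227.]
plunger_top 0.86 [ 0.5919 -0.2155  0.1235] [279. 253.]
lever_knob 0.66 [ 0.5292 -0.1621  0.0803] [192. 296.]
pin_tip 0.45 [ 0.5863 -0.3667  0.113 ] [517. 295.]
```

View pics/c4.png

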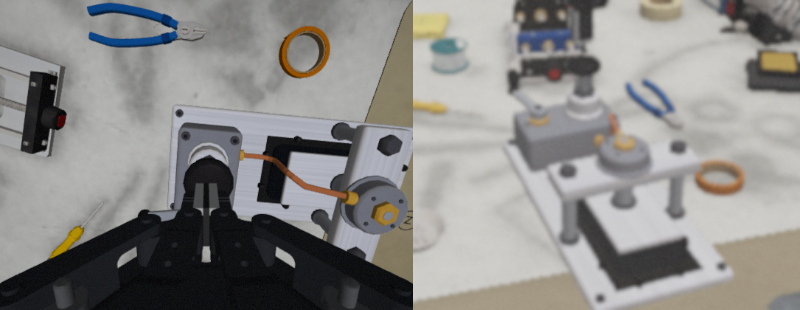

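Left: fingertips over the cap (208,185), knob swung over to the left at the stop. Right (side): lever now points away along the plate, phone in the nest. First stroke, stopping at the bottom to read.

>>> apply_moves(
  deltas=[0,0,0,-0.001,0,-0.014,255,0,0,0,-0.001,0,-0.018,255,0,0,0,-0.001,0,-0.024,255,0,0,0,-0.001,0,-0.03,255,0,0,0,-0.001,0,-0.036,255,0,0,0,-0.001,0,-0.04,255,0,0,0,-0.001,0,-0.042,255,0,0,0,-0.001,0,-0.042,255,0,0,0,-0.001,0,-0.042,255,0,0,0,-0.001,0,-0.042,255],
)

```text
time: 6.85
position: [0.5937, -0.216, 0.1046]
tcp_rot: [3.14, -0.001, 0.181]
contact_force: [-10.8, 3.5, 22.6]
finger_gap: -0.0
grasp_force: 11.6
```

Bottomed (z 0.1046, 23 N). Repeat strokes.

>>> apply_moves(
  deltas=[0,0,0,0,0,0.03,255,0,0,0,0,0,0.032,255,0,0,0,0,0,0.032,255,0,0,0,0,0,0.032,255,0,0,0,0,0,0.024,255,0,0,0,0,0,0.014,255,0,0,0,0,0,0.006,255,0,0,0,0,0,0,255,0,0,0,0,0,0,255,0,0,0,0,0,0,255],
)

```text
time: 7.68
position: [0.5941, -0.2161, 0.1045]
tcp_rot: [3.14, -0.002, 0.181]
contact_force: [-11.2, 3.8, 41.4]
finger_gap: 0.0003
grasp_force: 20.6
```

>>> apply_moves(
  deltas=[0,0,0,0,0,0.03,255,0,0,0,0,0,0.032,255,0,0,0,0,0,0.032,255,0,0,0,0,0,0.032,255,0,0,0,0,0,0.024,255,0,0,0,0,0,0.014,255,0,0,0,0,0,0.006,255,0,0,0,0,0,0,255,0,0,0,0,0,0,255,0,0,0,0,0,0,255],
)

```text
time: 8.52
position: [0.594, -0.2161, 0.1045]
tcp_rot: [3.14, -0.002, 0.181]
contact_force: [-12.1, 5.4, 43.8]
finger_gap: -0.0002
grasp_force: 22.1
```

>>> apply_moves(
  deltas=[0,0,0,0,0,0.03,255,0,0,0,0,0,0.032,255,0,0,0,0,0,0.032,255,0,0,0,0,0,0.032,255,0,0,0,0,0,0.024,255,0,0,0,0,0,0.014,255,0,0,0,0,0,0.006,255,0,0,0,0,0,0,255,0,0,0,0,0,0,255,0,0,0,0,0,0,255],
)

```text
time: 9.35
position: [0.594, -0.2161, 0.1045]
tcp_rot: [3.14, -0.002, 0.181]
contact_force: [-11.9, 5.0, 43.6]
finger_gap: 0.0
grasp_force: 22.2
```

>>> apply_moves(
  deltas=[0,0,0,0,0,0.03,255,0,0,0,0,0,0.032,255,0,0,0,0,0,0.032,255,0,0,0,0,0,0.032,255,0,0,0,0,0,0.024,255,0,0,0,0,0,0.014,255,0,0,0,0,0,0.006,255,0,0,0,0,0,0,255,0,0,0,0,0,0,255,0,0,0,0,0,0,255],
)

```text
time: 10.18
position: [0.594, -0.2161, 0.1044]
tcp_rot: [3.14, -0.002, 0.181]
contact_force: [-12.2, 5.3, 43.2]
finger_gap: -0.0
grasp_force: 22.2
```

>>> apply_moves(
  deltas=[0,0,0,0,0,0.03,255,0,0,0,0,0,0.032,255,0,0,0,0,0,0.032,255,0,0,0,0,0,0.032,255,0,0,0,0,0,0.024,255,0,0,0,0,0,0.014,255,0,0,0,0,0,0.006,255,0,0,0,0,0,0,255,0,0,0,0,0,0,255,0,0,0,0,0,0,255],
)

```text
time: 11.02
position: [0.594, -0.2161, 0.1045]
tcp_rot: [3.14, -0.002, 0.181]
contact_force: [-12.8, 5.5, 42.8]
finger_gap: 0.0002
grasp_force: 21.2
```

>>> apply_moves(
  deltas=[0,0,0,0,0,0.02,255,0,0,0,0,0,0.04,255,0,0,0,0,0,0.05,255,0,0,0,0,0,0.06,255,0,0,0,0,0,0.08,255,0,0,0,0,0,0.1,255,0,0,0,0,0,0.1,255,0,0,0,0,0,0.1,255,0,0,0,0,0,0.1,255,0,0,0,0,0,0.1,255],
)

```text
time: 11.85
position: [0.5932, -0.2156, 0.2006]
tcp_rot: [-3.14, 0.002, 0.181]
contact_force: [-0.1, 0.3, -0.1]
finger_gap: 0.0002
grasp_force: 0.0
```

```bash
python3 look.py 5; python3 - <<'E'
from h import *
a=cv2.resize(arm.grab_frame("side")[190:310,220:380],(533,400),interpolation=cv2.INTER_CUBIC)
d=arm.tip_of("side","pin_tip")[:1];print([(x["score"],w("side",x["position"])) for x in d])
b=cv2.resize(cv2.imread("pics/w5.png"),(533,400))
cv2.imwrite("pics/c5.png",cv2.resize(cv2.hconcat([a,b]),(800,300)))
P=[.586,-.367,0]
for z in (.1145,.1345): print(px("side",[.586,-.367,z]))
cv2.imwrite("pics/pin5.png",cv2.resize(arm.grab_frame("side")[215:260,280:340],(800,600),interpolation=cv2.INTER_CUBIC))
E
```

```text
11.85 [ 0.5932 -0.2156  0.2006] [-3.14e+00  2.00e-03  1.81e-01] 0.00021660728638706297 [-0.1  0.3 -0.1]
press 0.61 [ 0.5887 -0.3204  0.0017] [371. 208.]
plunger_top 0.63 [ 0.5951 -0.2159  0.1197] [281. 215.]
lever_knob 0.8 [ 0.5283 -0.1666  0.0813] [213. 264.]
lever_axis 0.58 [ 0.5482 -0.219   0.0864] [274. 256.]
pin_tip 0.58 [ 0.5896 -0.3651  0.132 ] [481. 263.]
[(0.72, array([ 0.52794212, -0.16302587,  0.08457677]))]
[305.76829399 232.21822063]
[305.88652238 222.34599954]
```

View pics/c5.png

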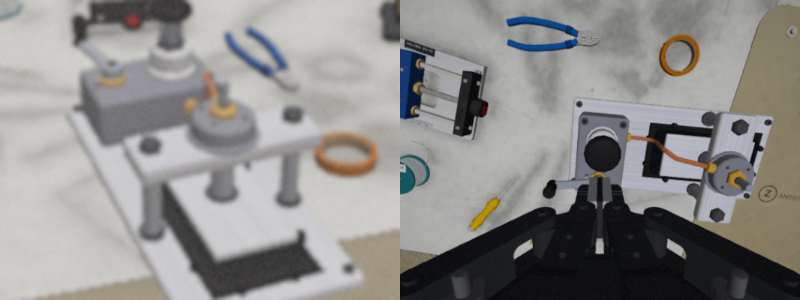

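View pics/pin5.png

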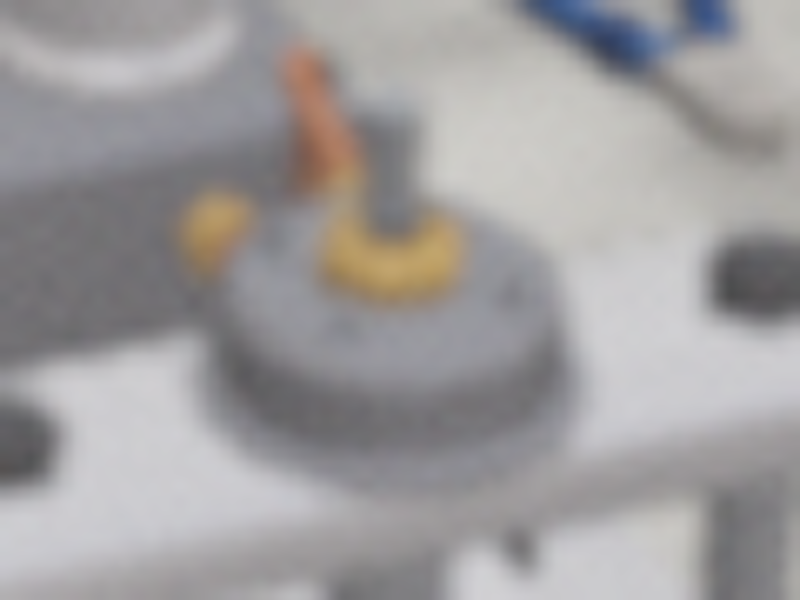

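Pin stands about 9.4 px (≈19 mm) above the collar in the side view, lever still over. One close check of the ring from the wrist, higher and nearer.

>>> apply_moves(
  deltas=[0,0,0,0,0.02,0,255,0,0,0,-0.02,0.04,0,255,0,0,0,-0.04,0.04,0,255,0,0,0,-0.06,0.02,0,255,0,0,0,-0.08,0,0,255,0,0,0,-0.1,-0.02,0,255,0,0,0,-0.12,-0.05,0,255,0,0,0,-0.13,-0.08,0,255,0,0,0,-0.13,-0.08,0,255,0,0,0,-0.13,-0.08,0,255],
)

```text
time: 13.13
position: [0.4629, -0.297, 0.2023]
tcp_rot: [-3.142, -0.0, 0.178]
contact_force: [0.2, 0.2, 0.3]
finger_gap: -0.0001
grasp_force: 0.0
```

```bash
python3 look.py 6; python3 - <<'E'
from h import *
im=cv2.imread("pics/w6.png")
u,v=px("wrist",[.588,-.366,.12]).astype(int);print(u,v)
u=min(max(u,50),510);v=min(max(v,40),380)
cv2.imwrite("pics/pin6.png",cv2.hconcat([cv2.resize(im[v-37:v+37,u-50:u+50],(400,300),interpolation=cv2.INTER_CUBIC),cv2.resize(im,(400,300))]))
E
```

```text
13.1333 [ 0.4629 -0.297   0.2023] [-3.142 -0.     0.178] -0.00010260956327265959 [0.2 0.2 0.3]
press 0.84 [ 0.588  -0.3168  0.0009] [323.  71.]
lever_knob 0.87 [ 0.5307 -0.1623  0.0803] [130.  94.]
lever_axis 0.76 [ 0.5485 -0.214   0.0839] [196.  82.]
pin_tip 0.78 [ 0.5912 -0.3628  0.1319] [427.  46.]
421 56
```

View pics/pin6.png

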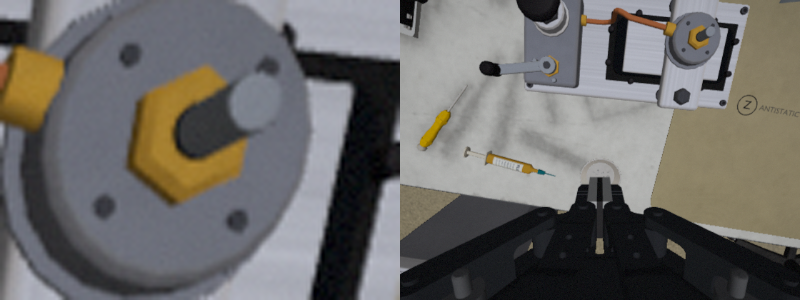

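The black ring shows at the pin's base (190,135), the lever is over at its stop, the dish and syringe are where they were, and the arm is clear. Handing in.

```bash
python3 -c "
from cell import arm
print(arm.finish_job())"
```

```text
the job is handed in; nothing more can be done
None
```

The job is done and handed in: the release lever was pushed over to its closed stop, the plunger got six full strokes, and the indicator pin stands fully out with its black ring showing.

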